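# Push the card home and snap the retaining gate shut

## Task

In the card cage on the bench, one of the three circuit cards sticks out at the front: push it in until it is fully home in its connector. Then push the sprung retaining gate up past its dead centre so that it snaps shut across the card fronts, and leave it there. Work by feel: connectors and gate are delicate, so never push on anything harder than about 25 N, and leave the things lying around where they are.

Things in the scene. Friction and masses are not known exactly. Their poses are not given: they have to be found in the camera images.
- station: Dark base plate 330 x 216 mm, bolted to the bench, with two rails on which an open aluminium card cage is clamped. Origin on the bench, plate x -60 to +270, y -108 to +108 mm; x runs into the cage (cards go in to +x), z up. WHERE along x the cage is clamped differs by up to +-30 mm and is not measured: see it or feel for card and gate. All x given 'in the cage' count from the gate's pivot line.
- pivot_zone (a point): Fixed point of the station (x 0, y 0, z 56 mm): middle of the range of the gate's pivot line, which is parallel to station y, 56 mm above the bench, truly up to 30 mm to -x or +x of here. Cage: top 153 mm above the bench, x 22 to 206, y -88 to +88 mm in the cage; three upright cards at y -45, 0, +45 mm, z 36 to 136 mm; fronts of cards that are home at x 19.6 mm in the cage.
- card (a joint): How far the card at y +45 mm sticks out towards -x of its home (m): 0 fully home, starts 0.007 to 0.014. Its front edge is an upright aluminium strip 8 mm wide, 36 to 136 mm above the bench. It slides straight in; the connector resists with about 12 N all the way (it stays where it is left), then it meets a hard seat. The other two cards are home and fixed.
- gate (a joint): Angle of the steel retaining gate, rad: 0 open stop (start; arms lean 30 deg from upright to -x), 0.646 shut stop (7 deg past upright, +x). U of 8 mm rod: arms 52 mm at y +-97.5, crossbar with rubber pads (when open up to 113 mm above bench, 13 to 33 mm to -x of the pivot). Spring pulls it open until dead centre at 0.471, then shut. Pads clear home cards by 1.5 mm, strike one sticking out.
- plate_zone (a point): Fixed point of the station, x -50, y 0, z 143 mm: upper edge of the gate's thumb plate when open, if the cage is mid-range (+-30 mm in x, not measured). Steel plate in mid crossbar, 36 mm wide (y), 3 mm thick, 50 to 100 mm from the pivot line. A push to +x on its edge, following its arc, takes about 7 N at first, easing to 0 at dead centre; then the gate springs ahead some 17 mm to its stop, which is hard.
- parts_tray: Bystander: black open tray with four compartments, 140 x 100 x 30 mm, loose on the bench. Origin: centre of its underside.
- screwdriver: Bystander: screwdriver about 170 mm long, loose on the bench. Origin about its middle, along x.
- heatsink: Bystander: black finned heatsink 50 x 60 x 26 mm, loose on the bench. Origin: centre of its underside.

How it is judged:
By the outcome, as a careful person would: the job done as asked, in the order asked, and still so for the second after the job is handed in, with the robot touching nothing.
It also fails if it takes over 61 s, if anything falls off the work surface, if the arm or the gripper's body presses on something with over 40 N, if the wrist force passes 120 N, or if a joint passes its speed limit or range.

## Robot

A 6-joint arm with a two-finger parallel gripper is mounted at the origin on the work surface. World frame = base frame: x ahead of the robot, y to its left, z up, the work surface at z = 0. Lengths are in m, angles in rad, forces in N, time in s.
With the tool pointing down it reaches from about 0.35 to 0.975 m from the base axis. Payload 4.9 kg.
Tool frame: the origin (TCP) lies midway between the tips of the shut fingers; the grasp point (between the pads) lies 19 mm behind it; z points along the fingers, y is the line along which they close (so a half turn about z gives the same grasp; the last joint's range is limited). The gripper opens to 85 mm and grips with 20 to 120 N. Pads are 22 mm wide; open, the fingers measure 114 mm over their backs; the gripper's body (76 mm by 85 mm) begins 54 mm behind the grasp point. The pads swing forward as they close: fully open they stand 13 mm farther back than shut.
Start: joints at [0.991, 0.053, 1.613, -0, 1.476, -0.119], TCP at [0.278, 0.56, 0.231] pointing down, gripper open.
Joint ranges: [-3.01, 3.01], [-1.01, 2.22], [0.06, 2.58], [-1.02, 4.17], [0.09, 2.62], [-3.14, 3.14]. Speed limits (rad/s): [2.57, 2.57, 3.14, 3.14, 3.14, 3.14].

## Interface

Orientations are given as a unit quaternion [w, x, y, z].
In Python, from plant import state, grab_frame, job_done, cut_out, place_of gives the robot as it stands.
- The arm moves only by the tool jog_arm, never from a script. Its argument "motion" is text: rows parted by semicolons, each of 7 numbers parted by spaces: the opening in per cent of the stroke, from 0 (shut) to 100 (fully open), then the shift along the tool's x, y, z as a fraction of full scale, then the turn, a rotation vector about the tool's x, y, z as a fraction of full scale. A call has exactly 5 rows; each row is the pose to reach, as a shift and turn from the pose commanded when the call began, along the tool's axes at that moment; what a row does not reach only later rows make up. Full scale, the value 1, is 50 cm for a shift and 1.5 rad for a turn. A row lasts 1/8 s, in which the tool goes at most 62.5 mm and 10.7 degrees, less where a joint would pass 70% of its speed; a pose out of reach is approached as far as the arm can. A call with a number of a shift or a turn outside -1 to 1 is refused whole. A call with a gripper value outside its range is refused whole. The fingers move at their own pace and stop on an object; the grip force is fixed at half the most. Time passes only in rows, so rows that repeat a pose let the fingers close, or fill a call up. It gives the time, the measured TCP pose, the force, the opening and the grip force at its end, in the units of the state.
- state(): the state, without advancing time (a new reading comes with each control period).
- grab_frame(name): name is "scene" or "top" or "wrist"; returns a dict with "color" (400x640x3 uint8, red, green, blue), "range_z" (400x640 float32, m along the optical axis (not along the pixel's ray), 0 where there is no reading), "intrinsics" (3x3 intrinsics, pixels), "world_from_camera" (4x4, takes a point from camera to world coordinates). Camera axes: x right, y up, looking along -z (the intrinsics and any distortion apply to the point x, -y, -z); pixel columns grow to the right and rows downward; lengths in m; the calibration is good to about 2 mm. A picture is of the moment at which its call begins.
- job_done(): hands the job in; it is judged then, once.
Trained networks look in the newest picture that a camera, given by its name, has taken for a name from the list of things; names that differ only in an ending like _2 or _b are one class to them, and where a whole thing is asked for, a point or a joint stands for the part that bears it (a point fixed in the world has none). Each returns a list of dicts, best first, with "p" (0 to 1); they miss things now and then, are a little off and sometimes report something else, mostly with a low value. They report only what shows in the picture. A call takes as long as a camera call.
- cut_out(camera, thing): "pixels" (400x640 bool, what is visible of it).
- place_of(camera, thing): "at" ([x, y, z] in m, in world coordinates, good to about 4 mm: a listed point, or the origin of a listed thing).
The state is a dict: "time": time; "joint_pos": joint angles; "joint_vel": joint speeds; "joint_efforts": joint torques, N m; "tool_pos": TCP position; "tool_rot": TCP orientation; "contact_force": force on the tool from outside, world axes, zero at the start; "ft_torque": the same for the moment, N m; "gripper_width": opening from 0.0 (shut) to 1.0 (fully open); "grasp_force": force on a finger pad.
Only numpy, scipy, OpenCV 4.12 (cv2) and the standard library are available. Lean on these libraries where they do the work, as an engineer would, in place of code of your own. Each camera call takes 0.05 s, during which the arm holds its last target. There are 200 camera calls.

## Working session

There is one attempt and no reset: what is moved stays moved. The work goes in short steps, Python scripts to look and compute and a tool call to move; the robot and the scene stay as the last step left them, time stands still between calls to the robot, and variables do not carry over. Pictures are saved under pics/ and viewed, at most 10 in all, crops included, and the job is handed in when it is done.

Besides the shell and the picture viewer there is one more tool, called after "Call:" as name(argument=value, ...), one argument or row to a line, values as JSON. jog_arm: Moves the arm, as the interface text tells. Shift numbers are shares of 50 cm and turn numbers shares of 1.5 rad, none past 1 either way. Its arguments: {"type":"object","properties":{"motion":{"type":"string"}},"required":["motion"]}

```bash
mkdir -p pics
cat > h.py <<'E'
import numpy as np, cv2
from plant import *
def snap(cam,fn):
    f=grab_frame(cam); cv2.imwrite('pics/'+fn,f['color'][:,:,::-1]); return f
def pts(f):
    K=f['intrinsics'];d=f['range_z'];v,u=np.mgrid[:d.shape[0],:d.shape[1]]
    p=np.stack([(u-K[0,2])/K[0,0]*d,-(v-K[1,2])/K[1,1]*d,-d],-1)
    T=f['world_from_camera'];w=p@T[:3,:3].T+T[:3,3]; w[d==0]=np.nan; return w
E
python3 - <<'E'
from h import *
s=state();print(s)
a=snap('scene','s1.png');b=snap('top','t1.png')
for c in ('scene','top'):
  for t in ('station','pivot_zone','plate_zone','parts_tray','screwdriver','heatsink'):
    print(c,t,[(round(r['p'],2),np.round(r['at'],3)) for r in place_of(c,t)[:2]])
E
```

```text
{'time': 0.0, 'joint_pos': array([ 9.90983953e-01,  5.33624274e-02,  1.61431496e+00, -8.76209775e-07,
        1.47597607e+00, -1.18988218e-01]), 'joint_vel': array([ 3.96317261e-04, -2.22355296e-04,  1.88459473e-04,  7.21024398e-04,
       -8.64256997e-05,  1.34850405e-03]), 'joint_efforts': array([-1.04882536e-03, -3.93688560e+01, -3.70172882e+01, -3.82500812e-04,
        6.97395517e-03,  6.92566857e-06]), 'tool_pos': array([0.27757714, 0.55928029, 0.23004703]), 'tool_rot': array([-3.52333271e-04,  2.28378568e-01,  9.73571861e-01, -9.68295173e-04]), 'contact_force': array([-0.68422349, -0.20550852,  0.55825161]), 'ft_torque': array([0.04670701, 0.03537301, 0.03440241]), 'grasp_force': 0.0, 'gripper_width': 1.0052212334396706}
scene station [(0.69, array([ 0.628,  0.116, -0.   ]))]
scene pivot_zone [(0.74, array([0.631, 0.118, 0.056]))]
scene plate_zone [(0.64, array([0.581, 0.116, 0.143])), (0.35, array([ 0.508,  0.386, -0.002]))]
scene parts_tray [(0.61, array([0.509, 0.387, 0.001])), (0.57, array([ 0.352, -0.293,  0.001]))]
scene screwdriver [(0.6, array([ 0.559, -0.406, -0.002])), (0.58, array([ 0.35 , -0.295,  0.002]))]
scene heatsink [(0.62, array([ 0.352, -0.293,  0.004]))]
top station [(0.85, array([ 0.628,  0.115, -0.002]))]
top pivot_zone [(0.93, array([0.627, 0.116, 0.053]))]
top plate_zone [(0.92, array([0.577, 0.119, 0.142]))]
top parts_tray [(0.74, array([ 0.506,  0.382, -0.004]))]
top screwdriver []
top heatsink [(0.66, array([ 0.351, -0.298,  0.003])), (0.3, array([0.574, 0.117, 0.143]))]
```

View pics/s1.png

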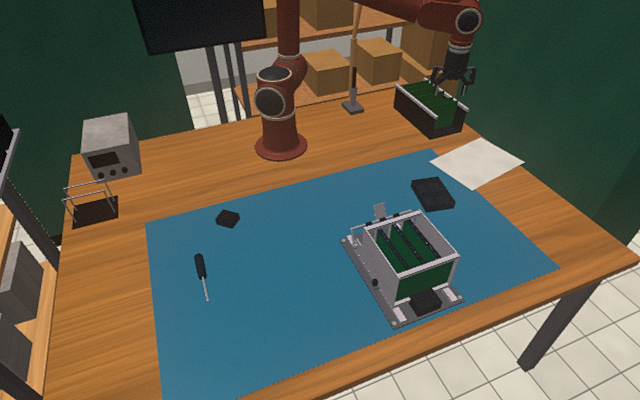

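View pics/t1.png

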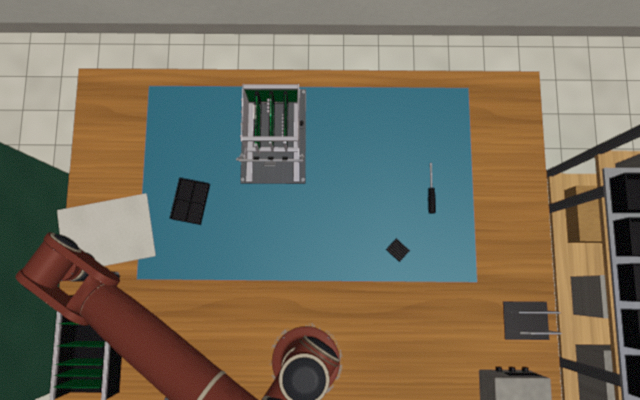

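The station is at top-view pixels about (272,135), almost aligned with the world axes. The gate is at row ~157, with its open side facing the robot. The tray is to the left (190,200), the heatsink at (398,250) and the screwdriver at (431,190), all clear of the work. Next I measure the yaw and where the cage is clamped.

Run:
```python
from h import *
for c in ('top','scene'):
    f=grab_frame(c);w=pts(f);z=w[...,2]
    m=(abs(w[...,0]-.73)<.25)&(abs(w[...,1]-.116)<.14)
    t=m&(z>.147)&(z<.158)
    P=w[t];print(c,'top rim',len(P),P[:,:2].min(0),P[:,:2].max(0),cv2.minAreaRect(P[:,:2].astype(np.float32)))
    cl=cut_out(c,'station');
    if cl: 
        q=w[cl[0]['pixels']];q=q[(q[:,2]>-.0)&(q[:,2]<.2)];print('station',cv2.minAreaRect(q[:,:2].astype(np.float32)))
    for n in('gate','card'):
        for cl in cut_out(c,n)[:2]:
            q=w[cl['pixels']];q=q[np.isfinite(q[:,0])];print(n,round(cl['p'],2),len(q),q.min(0).round(3),q.max(0).round(3),np.median(q,0).round(3))
    K=f['intrinsics'];T=f['world_from_camera'];print('f',K[0,0],T[:3,3])
    col=f['color'];v,u=np.where(t);y0,y1,x0,x1=v.min()-25,v.max()+15,u.min()-25,u.max()+25
    cr=col[y0:y1,x0:x1];k=min(780/cr.shape[1],580/cr.shape[0]);cv2.imwrite(f'pics/c_{c}.png',cv2.resize(cr,None,fx=k,fy=k,interpolation=cv2.INTER_CUBIC)[:,:,::-1]);print('crop',x0,y0,k)
```

```text
top top rim 558 [0.59480449 0.02670139] [0.85430126 0.20226905] ((0.7245509624481201, 0.11448973417282104), (0.17555975914001465, 0.25949618220329285), 89.98719787597656)
station ((0.732298731803894, 0.11582675576210022), (0.33047160506248474, 0.2181508094072342), 0.5247817039489746)
gate 0.58 261 [0.595 0.02  0.002] [0.661 0.217 0.148] [0.623 0.117 0.107]
card 0.49 120 [0.658 0.154 0.038] [0.816 0.167 0.142] [0.743 0.158 0.089]
f 485.5297432043667 [ 0.23697378 -0.02048891  1.586766  ]
crop 216 59 4.793388429752066
scene top rim 787 [0.67274327 0.02512765] [0.85740071 0.20249839] ((0.7645726799964905, 0.11410453915596008), (0.18456970155239105, 0.17703478038311005), 0.3541417419910431)
station ((0.7235729098320007, 0.15773406624794006), (0.3561335504055023, 0.3071243166923523), 0.19489578902721405)
gate 0.8 420 [ 0.514  0.011 -0.003] [0.66  0.227 0.142] [0.626 0.108 0.105]
card 0.95 481 [0.66  0.154 0.075] [0.821 0.161 0.131] [0.742 0.158 0.105]
f 389.89550115570336 [ 1.30780381 -0.34198928  0.90261128]
crop 338 185 5.321100917431193
```

View pics/c_scene.png

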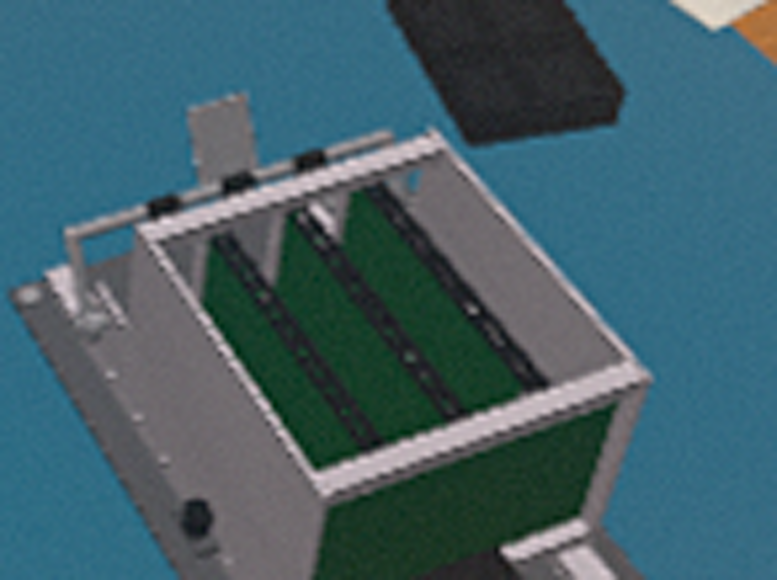

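Run:
```python
from h import *
from scipy.spatial.transform import Rotation as R
s=state();q=s['tool_rot'];r=R.from_quat([q[1],q[2],q[3],q[0]])
print(r.as_matrix().round(3))
for t in ([.60,.160,.231],[.625,.160,.2]): print(r.inv().apply(np.array(t)-s['tool_pos'])/.5)
des=R.from_matrix(np.array([[-1,0,0],[0,1,0],[0,0,-1.]]).T); print((r.inv()*des).as_rotvec()/1.5)
```

```text
[[-0.896  0.445  0.   ]
 [ 0.445  0.896  0.   ]
 [-0.     0.    -1.   ]]
[-9.32568677e-01 -4.29767574e-01  6.64948813e-04]
[-0.97735288 -0.40753658  0.06266622]
[ 2.07015636e-05  1.27525532e-05 -3.07198160e-01]
```

The front top rail of the cage overhangs the card fronts, so I'll tilt the tool about 20 deg to let the tip lead. The crossbar is at crop (230,180) with the plate above it, and the card is reachable above the bar.

Call:
jog_arm(
  motion="0 -0.93 -0.43 0 0 0 -0.307; 0 -0.93 -0.43 0 0 0 -0.307; 0 -0.93 -0.43 0 0 0 -0.307; 0 -0.93 -0.43 0 0 0 -0.307; 0 -0.93 -0.43 0 0 0 -0.307",
)

```text
time: 1.72
tool_pos: [0.4709, 0.3195, 0.2316]
tool_rot: [0.0, 0.0, 1.0, 0.0]
contact_force: [0.1, 0.5, 0.3]
gripper_width: 0.0
grasp_force: 0.0
```

```bash
cat >> h.py <<'E'
from scipy.spatial.transform import Rotation as R
def plan(t,tilt=20):
    s=state();q=s['tool_rot'];r=R.from_quat([q[1],q[2],q[3],q[0]])
    des=R.from_matrix(np.array([[-1,0,0],[0,1,0],[0,0,-1.]]).T)*R.from_rotvec([0,-np.radians(tilt),0])
    print('t',s['time'],'pos',s['tool_pos'].round(4),'F',s['contact_force'].round(1),'\nshift',(r.inv().apply(np.array(t)-s['tool_pos'])/.5).round(4),'turn',((r.inv()*des).as_rotvec()/1.5).round(4), 'z',r.as_matrix()[:,2].round(3))
E
python3 -c "
from h import *
plan([.60,.160,.2])"
```

```text
t 1.725 pos [0.4709 0.3195 0.2316] F [0.1 0.5 0.3] 
shift [-0.2581 -0.319   0.0633] turn [ 3.000e-04 -2.322e-01 -1.000e-04] z [ 0.001  0.    -1.   ]
```

Call:
jog_arm(
  motion="0 -0.3 -0.32 0 0 -0.2327 0; 0 -0.3 -0.32 0 0 -0.2327 0; 0 -0.3 -0.32 0.08 0 -0.2327 0; 0 -0.3 -0.32 0.14 0 -0.2327 0; 0 -0.3 -0.32 0.14 0 -0.2327 0",
)

```text
time: 2.35
tool_pos: [0.618, 0.1584, 0.1558]
tool_rot: [0.169, 0.002, 0.986, -0.001]
contact_force: [-1.0, 0.4, -0.6]
gripper_width: -0.002
grasp_force: 0.0
```

Run:
```python
from h import *
plan([.635,.160,.125])
f=snap('wrist','w1.png');w=pts(f)
m=np.isfinite(w[...,0])&(abs(w[...,1]-.158)<.006)&(w[...,2]>.09)&(w[...,2]<.137)&(w[...,0]>.6)&(w[...,0]<.70)
q=w[m];o=q[np.argsort(q[:,0])][:200:8];print(len(q),o.round(3))
```

```text
t 2.35 pos [0.618  0.1584 0.1558] F [-1.   0.4 -0.6] 
shift [-0.0115  0.0034  0.0694] turn [-0.0018 -0.006  -0.0022] z [ 0.334 -0.003 -0.943]
710 [[0.616 0.161 0.104]
 [0.617 0.157 0.103]
 [0.617 0.164 0.103]
 [0.617 0.162 0.106]
 [0.617 0.159 0.101]
 [0.617 0.16  0.101]
 [0.617 0.164 0.103]
 [0.617 0.162 0.103]
 [0.618 0.158 0.102]
 [0.618 0.155 0.104]
 [0.618 0.154 0.104]
 [0.618 0.161 0.105]
 [0.618 0.157 0.105]
 [0.618 0.152 0.102]
 [0.618 0.163 0.104]
 [0.618 0.154 0.104]
 [0.619 0.161 0.103]
 [0.619 0.163 0.104]
 [0.619 0.161 0.104]
 [0.619 0.155 0.106]
 [0.619 0.155 0.104]
 [0.62  0.157 0.104]
 [0.62  0.152 0.106]
 [0.62  0.156 0.105]
 [0.62  0.16  0.106]]
```

View pics/w1.png

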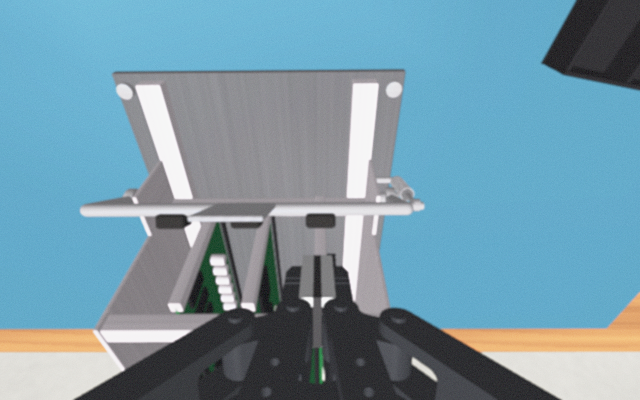

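The picture shows the bar along row 210 (pads at columns 170, 245 and 320). The fingers are in line with the protruding card's strip near (318,245). Now I descend in front of it.

Call:
jog_arm(
  motion="0 -0.003 0.003 0.02 0 0 0; 0 -0.005 0.003 0.045 0 0 0; 0 -0.006 0.003 0.068 0 0 0; 0 -0.006 0.003 0.068 0 0 0; 0 -0.006 0.003 0.068 0 0 0",
)

```text
time: 3.02
tool_pos: [0.6343, 0.1627, 0.1305]
tool_rot: [0.174, 0.0, 0.985, -0.0]
contact_force: [0.8, 0.4, -0.8]
gripper_width: 0.003
grasp_force: 0.0
```

Call:
jog_arm(
  motion="0 -0.0038 0 0.0013 0 0 0; 0 -0.0076 0 0.0027 0 0 0; 0 -0.0113 0 0.004 0 0 0; 0 -0.015 0 0.0053 0 0 0; 0 -0.015 0 0.0053 0 0 0",
)

```text
time: 3.65
tool_pos: [0.6424, 0.1625, 0.1305]
tool_rot: [0.174, 0.0, 0.985, -0.0]
contact_force: [-0.0, 0.5, 0.1]
gripper_width: -0.001
grasp_force: 0.0
```

Call:
jog_arm(
  motion="0 0.002 -0.002 0.0056 0 0 0; 0 0.004 -0.005 0.0113 0 0 0; 0 0.0021 -0.005 0.012 0 0 0; 0 0.0002 -0.005 0.0126 0 0 0; 0 0.0002 -0.005 0.0126 0 0 0",
)

```text
time: 4.28
tool_pos: [0.6445, 0.1601, 0.1247]
tool_rot: [0.174, 0.0, 0.985, 0.0]
contact_force: [0.4, -0.1, 0.2]
gripper_width: 0.003
grasp_force: 0.0
```

Call:
jog_arm(
  motion="0 -0.0019 0 0.0007 0 0 0; 0 -0.0038 0 0.0013 0 0 0; 0 -0.0057 0 0.002 0 0 0; 0 -0.0076 0 0.0027 0 0 0; 0 -0.0076 0 0.0027 0 0 0",
)

```text
time: 4.9
tool_pos: [0.6484, 0.16, 0.1246]
tool_rot: [0.174, 0.0, 0.985, -0.0]
contact_force: [0.1, -0.2, -0.3]
gripper_width: 0.001
grasp_force: 0.0
```

Call:
jog_arm(
  motion="0 -0.0019 0 0.0007 0 0 0; 0 -0.0038 0 0.0013 0 0 0; 0 -0.0057 0 0.002 0 0 0; 0 -0.0057 0 0.002 0 0 0; 0 -0.0057 0 0.002 0 0 0",
)

```text
time: 5.52
tool_pos: [0.6506, 0.1601, 0.1244]
tool_rot: [0.173, 0.0, 0.985, -0.0]
contact_force: [-5.9, -0.2, 3.3]
gripper_width: 0.002
grasp_force: 2.7
```

Contact. I push on gently and watch the force.

Call:
jog_arm(
  motion="0 -0.0019 0 0.0007 0 0 0; 0 -0.0038 0 0.0013 0 0 0; 0 -0.0057 0 0.002 0 0 0; 0 -0.0057 0 0.002 0 0 0; 0 -0.0057 0 0.002 0 0 0",
)

```text
time: 6.15
tool_pos: [0.6525, 0.1601, 0.1243]
tool_rot: [0.171, 0.0, 0.985, -0.0]
contact_force: [-11.2, -0.9, 6.9]
gripper_width: 0.001
grasp_force: 5.7
```

Call:
jog_arm(
  motion="0 -0.0019 0 0.0007 0 0 0; 0 -0.0038 0 0.0013 0 0 0; 0 -0.0038 0 0.0013 0 0 0; 0 -0.0038 0 0.0013 0 0 0; 0 -0.0038 0 0.0013 0 0 0",
)

```text
time: 6.78
tool_pos: [0.6545, 0.1601, 0.1243]
tool_rot: [0.171, 0.0, 0.985, -0.0]
contact_force: [-12.2, -0.6, 7.5]
gripper_width: 0.003
grasp_force: 5.8
```

Sliding at about 12 N, so I continue in 2 mm steps.

Call:
jog_arm(
  motion="0 -0.0019 0 0.0007 0 0 0; 0 -0.0038 0 0.0013 0 0 0; 0 -0.0038 0 0.0013 0 0 0; 0 -0.0038 0 0.0013 0 0 0; 0 -0.0038 0 0.0013 0 0 0",
)

```text
time: 7.4
tool_pos: [0.6564, 0.1601, 0.1243]
tool_rot: [0.171, 0.0, 0.985, -0.0]
contact_force: [-12.0, -1.7, 6.5]
gripper_width: -0.002
grasp_force: 5.8
```

Call:
jog_arm(
  motion="0 -0.001 0 0.0003 0 0 0; 0 -0.0019 0 0.0007 0 0 0; 0 -0.0028 0 0.001 0 0 0; 0 -0.0028 0 0.001 0 0 0; 0 -0.0028 0 0.001 0 0 0",
)

```text
time: 8.02
tool_pos: [0.6579, 0.1601, 0.1243]
tool_rot: [0.171, 0.0, 0.985, -0.0]
contact_force: [-11.0, -1.0, 6.6]
gripper_width: 0.003
grasp_force: 5.9
```

Call:
jog_arm(
  motion="0 -0.001 0 0.0003 0 0 0; 0 -0.0019 0 0.0007 0 0 0; 0 -0.0028 0 0.001 0 0 0; 0 -0.0028 0 0.001 0 0 0; 0 -0.0028 0 0.001 0 0 0",
)

```text
time: 8.65
tool_pos: [0.6594, 0.1601, 0.1243]
tool_rot: [0.171, 0.0, 0.985, -0.0]
contact_force: [-12.0, 0.0, 7.2]
gripper_width: 0.002
grasp_force: 5.9
```

Call:
jog_arm(
  motion="0 -0.001 0 0.0003 0 0 0; 0 -0.0019 0 0.0007 0 0 0; 0 -0.0019 0 0.0007 0 0 0; 0 -0.0019 0 0.0007 0 0 0; 0 -0.0019 0 0.0007 0 0 0",
)

```text
time: 9.28
tool_pos: [0.6596, 0.1601, 0.1242]
tool_rot: [0.17, 0.0, 0.985, -0.0]
contact_force: [-16.5, -0.0, 10.8]
gripper_width: -0.003
grasp_force: 8.1
```

Call:
jog_arm(
  motion="0 -0.0004 0 0.0001 0 0 0; 0 -0.0007 0 0.0002 0 0 0; 0 -0.0007 0 0.0002 0 0 0; 0 -0.0007 0 0.0002 0 0 0; 0 -0.0007 0 0.0002 0 0 0",
)

```text
time: 9.9
tool_pos: [0.6597, 0.1601, 0.1242]
tool_rot: [0.17, 0.0, 0.986, -0.0]
contact_force: [-17.3, -0.8, 10.6]
gripper_width: -0.001
grasp_force: 9.0
```

The card is seated: the force rises above 12 N with no travel, after about 9.5 mm. Now I back off and rise, then go round to the front of the thumb plate with the tool vertical.

Call:
jog_arm(
  motion="0 0.015 0 -0.005 0 0 0; 0 0.0283 0 -0.01 0 0 0; 0 0.01 0 -0.05 0 0 0; 0 -0.002 0 -0.095 0 0 0; 0 -0.002 0 -0.095 0 0 0",
)

```text
time: 10.52
tool_pos: [0.6489, 0.1603, 0.1727]
tool_rot: [0.176, 0.0, 0.984, 0.0]
contact_force: [0.6, 0.3, -0.3]
gripper_width: -0.002
grasp_force: 0.0
```

Run:
```python
from h import *
plan([.555,.116,.180],0); plan([.565,.116,.132],0)
f=grab_frame('top');w=pts(f)
m=(abs(w[...,1]-.116)<.016)&(w[...,2]>.12)&(w[...,2]<.15)&(abs(w[...,0]-.605)<.03)
print(w[m].min(0),w[m].max(0)); q=w[m]; print(q[np.argsort(-q[:,2])][:6].round(3))
```

```text
t 10.525 pos [0.6489 0.1603 0.1727] F [ 0.6  0.3 -0.3] 
shift [ 0.1711 -0.0886 -0.079 ] turn [ 5.000e-04  2.362e-01 -2.000e-04] z [ 0.347  0.001 -0.938]
t 10.525 pos [0.6489 0.1603 0.1727] F [ 0.6  0.3 -0.3] 
shift [ 0.1856 -0.0887  0.018 ] turn [ 5.000e-04  2.362e-01 -2.000e-04] z [ 0.347  0.001 -0.938]
[0.59508587 0.10167808 0.12258398] [0.61076288 0.12474482 0.14688856]
[[0.595 0.113 0.147]
 [0.599 0.123 0.142]
 [0.596 0.117 0.142]
 [0.597 0.105 0.141]
 [0.6   0.117 0.14 ]
 [0.6   0.114 0.14 ]]
```

Call:
jog_arm(
  motion="0 0.09 -0.03 -0.06 0 0.1 0; 0 0.171 -0.0886 -0.079 0 0.236 0; 0 0.171 -0.0886 -0.079 0 0.236 0; 0 0.171 -0.0886 -0.079 0 0.236 0; 0 0.171 -0.0886 -0.079 0 0.236 0",
)

```text
time: 11.2
tool_pos: [0.5535, 0.1163, 0.1768]
tool_rot: [-0.003, -0.0, 1.0, 0.0]
contact_force: [-0.1, 0.2, 0.0]
gripper_width: -0.003
grasp_force: 0.0
```

Call:
jog_arm(
  motion="0 0 0 0.04 0 0 0; 0 0 0 0.08 0 0 0; 0 0 0 0.096 0 0 0; 0 -0.02 0 0.096 0 0 0; 0 -0.04 0 0.096 0 0 0",
)

```text
time: 11.82
tool_pos: [0.5746, 0.1158, 0.1301]
tool_rot: [-0.002, 0.0, 1.0, 0.0]
contact_force: [-0.1, -0.2, 0.9]
gripper_width: -0.003
grasp_force: 0.0
```

Call:
jog_arm(
  motion="0 -0.004 0 0 0 0 0; 0 -0.008 0 0 0 0 0; 0 -0.012 0 0 0 0 0; 0 -0.016 0 0 0 0 0; 0 -0.02 0 0 0 0 0",
)

```text
time: 12.45
tool_pos: [0.5834, 0.1158, 0.1295]
tool_rot: [-0.002, 0.0, 1.0, 0.0]
contact_force: [-0.5, -0.2, -0.3]
gripper_width: -0.001
grasp_force: 0.0
```

Call:
jog_arm(
  motion="0 -0.002 0 0 0 0 0; 0 -0.004 0 0 0 0 0; 0 -0.006 0 0 0 0 0; 0 -0.008 0 0 0 0 0; 0 -0.01 0 0 0 0 0",
)

```text
time: 13.08
tool_pos: [0.5858, 0.1158, 0.1296]
tool_rot: [-0.006, -0.0, 1.0, -0.0]
contact_force: [-11.6, -0.7, 9.5]
gripper_width: 0.002
grasp_force: 6.4
```

Upward friction shows that the contact has to follow the arc, so I add the rise.

Call:
jog_arm(
  motion="0 0 0 -0.004 0 0 0; 0 -0.002 0 -0.007 0 0 0; 0 -0.005 0 -0.009 0 0 0; 0 -0.008 0 -0.011 0 0 0; 0 -0.011 0 -0.013 0 0 0",
)

```text
time: 13.7
tool_pos: [0.5932, 0.1158, 0.135]
tool_rot: [-0.004, 0.0, 1.0, -0.0]
contact_force: [-4.1, -0.8, -2.4]
gripper_width: 0.0
grasp_force: 1.9
```

Call:
jog_arm(
  motion="0 -0.003 0 -0.0014 0 0 0; 0 -0.006 0 -0.0028 0 0 0; 0 -0.009 0 -0.0042 0 0 0; 0 -0.0125 0 -0.0057 0 0 0; 0 -0.016 0 -0.007 0 0 0",
)

```text
time: 14.32
tool_pos: [0.6023, 0.1158, 0.1397]
tool_rot: [-0.002, 0.0, 1.0, 0.0]
contact_force: [-3.6, 0.6, -2.6]
gripper_width: 0.001
grasp_force: 1.5
```

Call:
jog_arm(
  motion="0 -0.003 0 -0.001 0 0 0; 0 -0.006 0 -0.002 0 0 0; 0 -0.009 0 -0.003 0 0 0; 0 -0.0125 0 -0.004 0 0 0; 0 -0.016 0 -0.005 0 0 0",
)

```text
time: 14.95
tool_pos: [0.6103, 0.1158, 0.1422]
tool_rot: [-0.002, 0.0, 1.0, 0.0]
contact_force: [-2.0, 0.5, 1.0]
gripper_width: 0.0
grasp_force: 1.2
```

Call:
jog_arm(
  motion="0 -0.003 0 -0.0007 0 0 0; 0 -0.006 0 -0.0014 0 0 0; 0 -0.009 0 -0.002 0 0 0; 0 -0.0125 0 -0.0027 0 0 0; 0 -0.016 0 -0.0033 0 0 0",
)

```text
time: 15.58
tool_pos: [0.6183, 0.1157, 0.1437]
tool_rot: [-0.002, 0.0, 1.0, -0.0]
contact_force: [-1.5, 0.5, 1.1]
gripper_width: -0.001
grasp_force: 0.8
```

Call:
jog_arm(
  motion="0 -0.003 0 -0.0004 0 0 0; 0 -0.006 0 -0.0008 0 0 0; 0 -0.009 0 -0.0012 0 0 0; 0 -0.0125 0 -0.0016 0 0 0; 0 -0.016 0 -0.002 0 0 0",
)

```text
time: 16.2
tool_pos: [0.6262, 0.1157, 0.1444]
tool_rot: [-0.002, 0.0, 1.0, -0.0]
contact_force: [-0.2, -0.2, 0.1]
gripper_width: -0.001
grasp_force: 0.2
```

Call:
jog_arm(
  motion="0 -0.003 0 0 0 0 0; 0 -0.006 0 0 0 0 0; 0 -0.009 0 0 0 0 0; 0 -0.012 0 0 0 0 0; 0 -0.015 0 0 0 0 0",
)

```text
time: 16.82
tool_pos: [0.6335, 0.1158, 0.1443]
tool_rot: [-0.002, 0.0, 1.0, 0.0]
contact_force: [-0.0, 0.1, 0.2]
gripper_width: -0.003
grasp_force: 0.0
```

Run:
```python
from h import *
print(state()['contact_force'])
f=snap('wrist','w2.png')
```

```text
[-0.01168454  0.09336584  0.22760831]
```

View pics/w2.png

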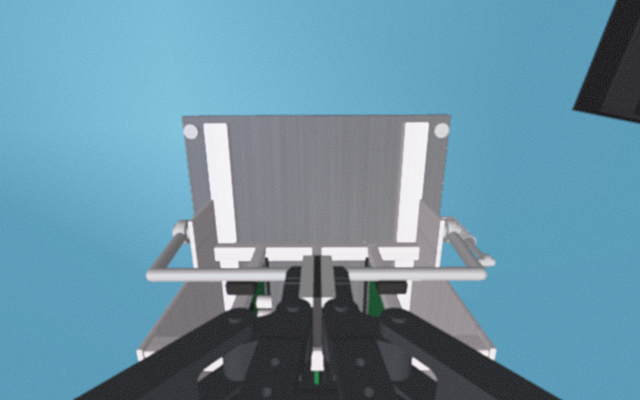

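The bar is at row 273, with its pads right at the card fronts, and the contact force is zero, so the gate seems to have snapped. I back away and verify.

Call:
jog_arm(
  motion="0 0.03 0 0 0 0 0; 0 0.08 0 -0.02 0 0 0; 0 0.15 0 -0.08 0 0 0; 0 0.2 0 -0.15 0 0 0; 0 0.2 0 -0.15 0 0 0",
)

```text
time: 17.5
tool_pos: [0.5338, 0.1162, 0.2237]
tool_rot: [0.001, -0.0, 1.0, 0.0]
contact_force: [0.4, 0.0, 0.6]
gripper_width: 0.0
grasp_force: 0.0
```

Run:
```python
from h import *
s=state();print(s['time'],s['tool_pos'],s['contact_force'])
f=grab_frame('scene');w=pts(f)
for n in ('gate','card'):
    for cl in cut_out('scene',n)[:1]:
        q=w[cl['pixels']];q=q[np.isfinite(q[:,0])&(q[:,2]>.03)];print(n,cl['p'],np.percentile(q,[2,50,98],axis=0).round(3))
m=(abs(w[...,1]-.116)<.014)&(w[...,2]>.125)&(w[...,2]<.165)&(w[...,0]<.69)&(w[...,0]>.58);q=w[m];print('plate',np.percentile(q,[2,50,98],axis=0).round(3))
cv2.imwrite('pics/s3.png',cv2.resize(f['color'][180:330,310:500],None,fx=4,fy=4,interpolation=cv2.INTER_CUBIC)[:,:,::-1])
```

```text
17.5 [0.53383703 0.11616584 0.22369687] [0.44622668 0.04758522 0.63350613]
gate 0.51 [[0.653 0.012 0.059]
 [0.66  0.104 0.11 ]
 [0.674 0.209 0.154]]
card 0.92 [[0.678 0.156 0.078]
 [0.749 0.158 0.104]
 [0.815 0.16  0.126]]
plate [[0.658 0.102 0.126]
 [0.677 0.116 0.148]
 [0.689 0.129 0.154]]
```

View pics/s3.png

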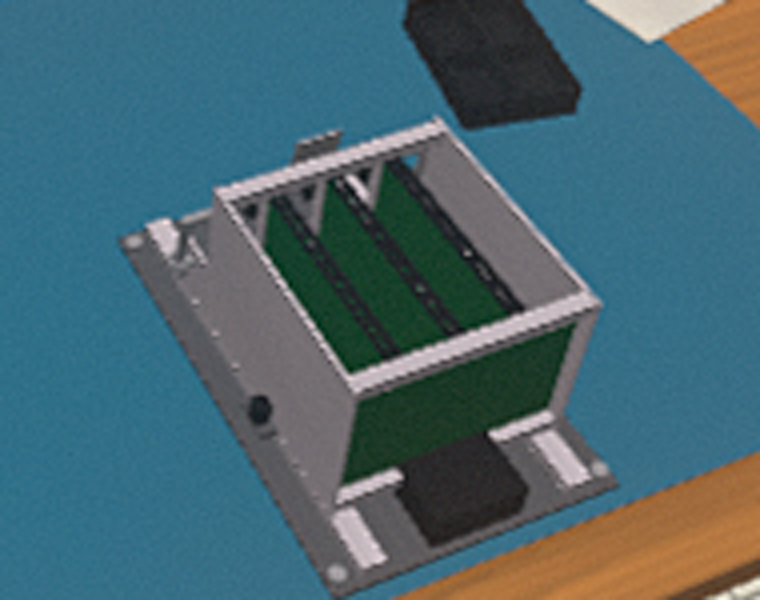

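The gate stands shut at the card fronts: the plate is at crop (318,145) and the pads are at the card edges, about x 0.66. The tray hasn't moved, and the robot is clear.

```bash
python3 -c "
from plant import *
print(job_done())"
```

```text
the job is handed in; nothing more can be done
None
```

The card at y +45 mm is pushed home and the gate has snapped shut across the card fronts. Peak push was about 20 N, the robot is clear, and the job was handed in at about 17.5 s.

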